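# Slide the test sled under the hold-down spring

## Task

The grey board sled stands on the sprung deck of the test nest, too high to pass under the blue bridge. With the fingertips, press the sled down hard on its black pad and, keeping it pressed, slide it under the bridge and the brass leaf spring until it is fully home against the blue end stop; then let go and leave it held there. Do not lift the sled, and leave the parts lying around the nest where they are.

Things in the scene. Friction and masses are not known exactly. Their poses are not given: they have to be found in the camera images.
- nest: fixed test nest: aluminium base 196 x 92 x 10 mm, two side rails (inner gap 60 mm, tops 34 mm above the bench), a blue bridge across it and a blue end stop (face at x = 80 mm, top 42 mm above the bench). Origin on the bench under its middle; x is the sliding direction, from the open loading end to the end stop, y across, z up.
- sled: loose grey sled 104 x 56 x 12 mm, about 0.14 kg; green board let into its front half, orange rib across it at x -14 to -8 mm, full width, 10 mm high. Origin at the centre of its underside, x to its front (as the nest's). Starts on the deck, top face 42 mm above the bench, front edge 4 to 16 mm short of the bridge. Fully home its origin is at x = 28 mm in the nest's frame.
- press_pad (a point): middle of the black press pad on the sled's flat top face: 33 mm behind the sled's origin, 19 mm behind the rear face of the orange rib, against which the fingertips can push. The flat top reaches 19 mm further back, to the sled's rear edge. Axes as the sled's.
- bridge_mid (a point): middle of the blue bridge's underside, 38 mm above the bench: the sled must be pressed down more than 4 mm to pass. The bridge spans x 26 to 38 mm of the nest's frame; top 54 mm above the bench, 92 mm long with its posts. With the sled home, the rib is still 6 mm short of the bridge. Let go there, the sled is held 5 to 8 mm down by the leaf spring.
- deck (a joint): how far the sprung steel deck under the sled is pressed down, m: 0 = up, 0.010 = bottomed. It stays level. Pressing takes about 4 N to start and about 12 N at 10 mm.
- leaf (a joint): lift of the brass leaf spring, rad: 0 = at rest, sloping down 0.40 rad from the far side of the bridge, its tip about 30 mm beyond the bridge; it grows as the tip is raised. The sled's front edge lifts it, which takes a few newtons of extra push and then drags on the sled's top face.
- terminal_strip: bystander: white six-way terminal strip, 18 x 90 x 14 mm, lying at the left side of the nest; origin at the centre of its underside, long axis y
- capacitor_can: bystander: blue capacitor can, 35 mm diameter, 62 mm high, standing to the right of the nest; origin at the centre of its underside
- potentiometer: bystander: potentiometer with a black knob, 28 x 21 x 35 mm, standing to the right of the nest; origin on its underside
Mind the look-alikes: they are no part of the job. Leave any red look-alike of the sled alone.

How it is judged:
On the way, in this order (a step that is already met when the one before it is completed fails the run):
1. the sled is pressed down on the sprung deck by the fingers, at least 4 mm, before it is under the spring (value of joint deck above 0.004 m and contact force between the fingers and sled above 2 N and x of sled in the frame of nest below -0.005 m), for 0.05 s.
2. still pressed by the fingers, the sled slides under the bridge and lifts the leaf spring (value of joint deck above 0.003 m and contact force between the fingers and sled above 2 N and x of sled in the frame of nest above 0.01 m and value of joint leaf above 0.05 rad), for 0.05 s.
At the end, for the whole second after the job is handed in: the sled is home against the end stop within 4 mm, between the rails, level within 0.06 rad, at rest, lifting the leaf spring by more than 0.05 rad and held down by the spring (deck still down by more than 2.5 mm) (x of sled in the frame of nest between 0.024 and 0.032 m and y of sled in the frame of nest between -0.004 and 0.004 m and value of joint deck above 0.0025 m and value of joint leaf above 0.05 rad and angle between sled's own z axis and vertical below 0.06 rad and linear speed of sled below 0.01 m/s); the robot touches nothing.
It fails at once if the sled is lifted more than 5 mm above its starting height on the deck (z of sled in the frame of nest above 0.035 m).
It fails at once if the sled is tipped by more than 0.2 rad (angle between sled's own z axis and vertical above 0.2 rad).
It fails at once if a bystander part is moved by more than 15 mm (distance of any of terminal_strip, capacitor_can, potentiometer from where it was at the start of the episode above 0.015 m).
It also fails if it takes over 35 s, if anything falls off the work surface, if the arm or the gripper's body presses on something with over 40 N, if the wrist force passes 120 N, or if a joint passes its speed limit or range.

## Robot

A 7-joint arm with a two-finger parallel gripper is mounted at the origin on a cart in front of the work surface, level with it; the furniture and walls round the work are solid. World frame = base frame: x ahead of the robot, y to its left, z up, the work surface at z = 0. Lengths are in m, angles in rad, forces in N, time in s.
With the tool pointing down it reaches from about 0.4 to 0.925 m from the base axis. Payload 4.1 kg.
Tool frame: the origin (TCP) lies between the finger pads; the fingertips stand 14 mm ahead of it and the grasp point (between the pads) lies 5 mm behind it; z points along the fingers, y is the line along which they close (so a half turn about z gives the same grasp; the last joint's range is limited). The gripper opens to 85 mm and grips with 20 to 120 N. Pads are 22 mm wide; open, the fingers measure 114 mm over their backs; the gripper's body (76 mm by 85 mm) begins 54 mm behind the grasp point. The pads swing forward as they close: fully open they stand 13 mm farther back than shut.
Start: joints at [-0.099, 0.398, 0.045, 1.537, -0.019, 1.207, -0.051], TCP at [0.65, 0, 0.245] pointing down, gripper open.
Joint ranges: [-2.82, 2.82], [-0.49, 2.23], [-1.37, 1.46], [0, 2.46], [-1.36, 4.5], [0.23, 2], [-2.94, 2.94]. Speed limits (rad/s): [2.57, 2.57, 3.14, 3.14, 3.14, 3.14, 3.14].

## Interface

Orientations are given as a rotation vector (axis times angle).
In Python, from cell import r gives the robot as it stands.
- The arm moves only by the tool send_rows, never from a script. Its argument "increments" is a list of rows, each an object with "offset": the shift along the tool's x, y, z scaled (see below), a list of three; "rotation": the turn, a rotation vector about the tool's x, y, z scaled (see below), a list of three; "fingers": the opening, from -1 (shut) to 1 (fully open). In form: [{"offset": [dx, dy, dz], "rotation": [rx, ry, rz], "fingers": fingers}, ...]. A call has exactly 10 rows; each row is the pose to reach, as a shift and turn from the pose commanded when the call began, along the tool's axes at that moment; what a row does not reach only later rows make up. The controller multiplies each number of a shift by 0.15 m and each number of a turn by 45 degrees. A row lasts 1/8 s, in which the tool goes at most 62.5 mm and 10.7 degrees, less where a joint would pass 70% of its speed; a pose out of reach is approached as far as the arm can. A call with a number of a shift or a turn outside -1 to 1 is refused whole. A call with a gripper value outside its range is refused whole. The fingers move at their own pace and stop on an object; "squeeze" is the grip in N (left out, the last holds). Time passes only in rows, so rows that repeat a pose let the fingers close, or fill a call up. It gives the time, the measured TCP pose, the force, the opening and the grip force at its end, in the units of the state.
- r.get_obs(): the state, without advancing time (a new reading comes with each control period).
- r.camera(name): name is "scene" or "side" or "wrist"; returns (picture, depth): 400x640x3 uint8, red, green, blue; 400x640 float32, m along the optical axis (not along the pixel's ray), 0 where there is no reading.
- r.calibration(name): a dict with "fx", "fy", "cx", "cy" (pixels), "rvec" (rotation vector, rad) and "tvec" (3), from world to camera coordinates, as OpenCV has them. Camera axes: x right, y down, z forward; pixel columns grow to the right and rows downward; lengths in m; the calibration is good to about 2 mm. A picture is of the moment at which its call begins: read the wrist's pose just before it. calibration takes no time and is no camera call; for the wrist camera it gives the pose at the moment of the call.
- r.close_job(): hands the job in; it is judged then, once.
The state is a dict: "clock": time; "joint_pos": joint angles; "dq": joint speeds; "joint_torque": joint torques, N m; "position": TCP position; "ee_rot": TCP orientation; "force": force on the tool from outside, world axes, zero at the start; "ft_torque": the same for the moment, N m; "width": opening from 0.0 (shut) to 1.0 (fully open); "finger_force": force on a finger pad.
Only numpy, scipy, OpenCV 4.12 (cv2) and the standard library are available. Lean on these libraries where they do the work, as an engineer would, in place of code of your own. Each camera call takes 0.05 s, during which the arm holds its last target. There are 200 camera calls.

## Working session

There is one attempt and no reset: what is moved stays moved. The work goes in short steps, Python scripts to look and compute and a tool call to move; the robot and the scene stay as the last step left them, time stands still between calls to the robot, and variables do not carry over. Pictures are saved under pics/ and viewed, at most 10 in all, crops included, and the job is handed in when it is done.

Besides the shell and the picture viewer there is one more tool, called after "Call:" in YAML: its name, and indented under it one key for each argument. send_rows: Moves the arm, as the interface text tells. Shifts and turns lie within -1 to 1; 1 stands for 0.15 m of shift or 45 degrees of turn. Its arguments: {"type":"object","properties":{"increments":{"type":"array","items":{"type":"object","properties":{"offset":{"type":"array","items":{"type":"number","minimum":-1,"maximum":1}},"rotation":{"type":"array","items":{"type":"number","minimum":-1,"maximum":1}},"fingers":{"type":"number"}}}},"squeeze":{"type":"number"}},"required":["increments"]}

```bash
mkdir -p pics; ls; cat > h.py <<'E'
import numpy as np, cv2
from cell import r
def cal(n):
    c=r.calibration(n);K=np.array([[c['fx'],0,c['cx']],[0,c['fy'],c['cy']],[0,0,1]])
    R=cv2.Rodrigues(np.array(c['rvec'],float))[0];return K,R,np.array(c['tvec'],float)
def ray(n,px,z,C=None):
    K,R,t=C or cal(n);px=np.atleast_2d(px).astype(float)
    d=(R.T@np.linalg.inv(K)@np.c_[px,np.ones(len(px))].T).T;o=-R.T@t
    return o+d*((z-o[2])/d[:,2])[:,None]
def world(n,depth,C=None):
    K,R,t=C or cal(n);v,u=np.mgrid[:400,:640]
    p=np.stack([(u-K[0,2])/K[0,0]*depth,(v-K[1,2])/K[1,1]*depth,depth],-1)
    return (p-t)@R
E
python3 - <<'E'
from h import *
o=r.get_obs();print(o)
for n in('scene','side','wrist'):
    C=cal(n);p,d=r.camera(n);np.savez(f'{n}0.npz',p=p,d=d,K=C[0],R=C[1],t=C[2]);cv2.imwrite(f'pics/{n}0.png',p[:,:,::-1])
    print(n,-C[1].T@C[2])
E
```

```text
pics
{'clock': 0.0, 'joint_pos': array([-0.09904165,  0.39924269,  0.04504191,  1.53790301, -0.01870925,
        1.20688333, -0.05068767]), 'dq': array([-0.00022758,  0.00011586,  0.00133566,  0.00030145,  0.00017592,
        0.0010809 ,  0.00190648]), 'joint_torque': array([-9.65094187e-04, -4.75129580e+01,  1.36406265e+00, -2.54227209e+01,
        1.14684159e-02,  9.53188282e-03,  3.56541250e-05]), 'position': array([6.49385608e-01, 4.77527495e-05, 2.44220604e-01]), 'ee_rot': array([-2.22033148, -2.22067553,  0.00238207]), 'force': array([0.69584313, 0.12971295, 0.00428165]), 'ft_torque': array([-0.01397358, -0.01026995, -0.02578885]), 'finger_force': 0.0, 'width': 1.0021518260390816}
scene [ 0.12186517 -0.42334656  0.70106559]
side [ 0.42895238 -0.79741585  0.50131367]
wrist [0.64991942 0.06513073 0.37322821]
```

View pics/scene0.png

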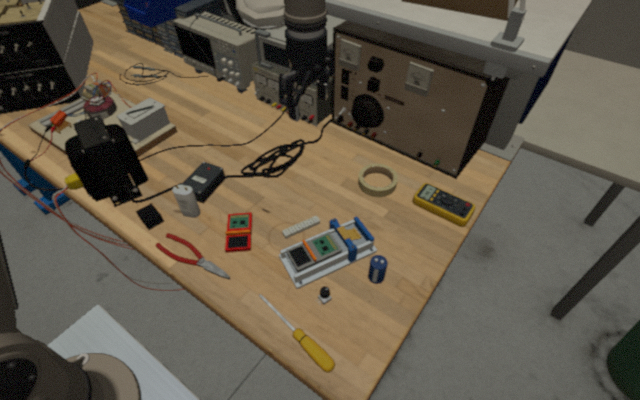

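View pics/wrist0.png

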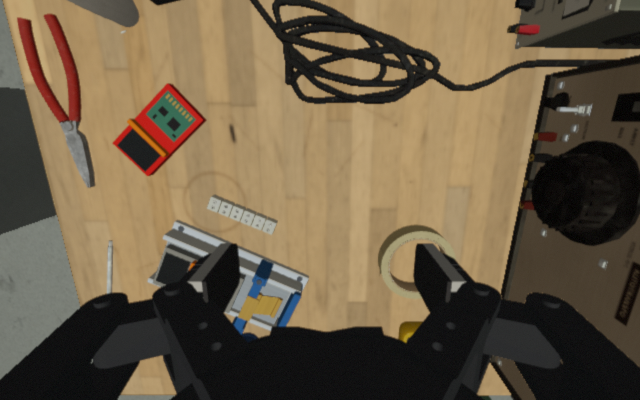

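The scene view shows two candidates: a grey sled in the nest at (318,250), and a red look-alike at (238,232) lying loose on the bench. The grey one fits, because it sits in the nest before the blue bridge at (350,235). I'll confirm that in an enlarged crop.

```bash
python3 - <<'E'
from h import *
a=np.load('scene0.npz');C=(a['K'],a['R'],a['t'])
s=cv2.imread('pics/scene0.png')[200:310,260:410];s=cv2.resize(s,None,fx=5,fy=5,interpolation=cv2.INTER_CUBIC)
cv2.imwrite('pics/c1.png',s)
W=world('scene',a['d'],C);
for u,v in [(300,258),(325,245),(350,235),(378,270),(325,293),(300,226),(365,300)]:print((u,v),W[v,u].round(4))
b=np.load('side0.npz');CB=(b['K'],b['R'],b['t'])
for P in [W[245,325]]:
    q=CB[0]@(CB[1]@P+CB[2]);print(q/q[2])
E
```

```text
(300, 258) [ 0.4504 -0.1233  0.0411]
(325, 245) [ 0.5073 -0.1453  0.0406]
(350, 235) [ 0.5507 -0.1786  0.0549]
(378, 270) [ 0.5127 -0.2695  0.0529]
(325, 293) [ 0.4189 -0.2094  0.035 ]
(300, 226) [ 0.5352 -0.0541  0.0089]
(365, 300) [ 0.4707 -0.271  -0.0031]
[292.76292843 218.79328025   1.        ]
```

View pics/c1.png

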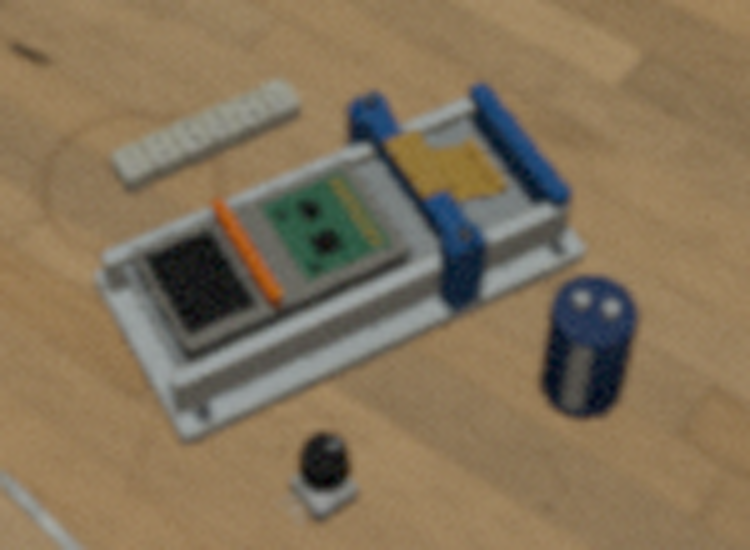

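View pics/side0.png

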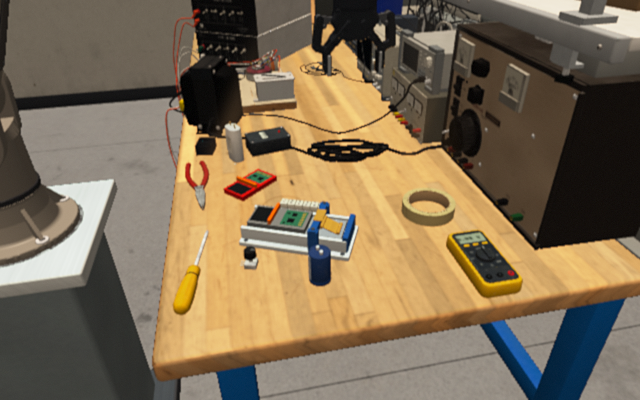

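The crop confirms the grey sled in the nest. The black pad is at scene (300,256), the orange rib at (309,250), the blue bridge at (343,230) and the end stop at (364,228). Next I measure from both fixed cameras.

```bash
cat >> h.py <<'E'
def measure(n,p,C,roi):
    """roi: world xy centre, radius; colour masks -> rib (top z), end stop, bridge"""
    K,R,t=C;hsv=cv2.cvtColor(p,cv2.COLOR_RGB2HSV);out={}
    def blob(m,z,name):
        v,u=np.nonzero(m);P=ray(n,np.c_[u,v],z,C);k=np.hypot(*(P[:,:2]-roi[:2]).T)<roi[2]
        P=P[k];mm=np.zeros(m.shape,np.uint8);mm[v[k],u[k]]=255
        N,l,s,c=cv2.connectedComponentsWithStats(mm)
        for i in range(1,N):
            if s[i,4]<15:continue
            vv,uu=np.nonzero(l==i);Q=ray(n,np.c_[uu,vv],z,C)[:,:2].astype(np.float32)
            (cx,cy),(w,h),a=cv2.minAreaRect(Q);b=cv2.boxPoints(((cx,cy),(w,h),a))
            e=b[1]-b[0] if np.linalg.norm(b[1]-b[0])>np.linalg.norm(b[2]-b[1]) else b[2]-b[1]
            print(n,name,'px',c[i].round(),'ctr',round(cx,4),round(cy,4),'size',round(w,4),round(h,4),'long axis deg',round(np.degrees(np.arctan2(e[1],e[0]))%180,1))
    H,S,V=[hsv[...,i].astype(int) for i in range(3)]
    blob((H>4)&(H<17)&(S>150)&(V>140),.052,'orange')
    blob((H>100)&(H<125)&(S>120)&(V>40),.05,'blue')
    blob((H>65)&(H<95)&(S>70),.042,'green')
    blob((V<70),.042,'black')
E
python3 - <<'E'
from h import *
for n in('scene','side'):
    a=np.load(n+'0.npz');C=(a['K'],a['R'],a['t']);measure(n,a['p'],C,(.50,-.15,.12))
    W=world(n,a['d'],C);k=(np.hypot(W[...,0]-.5,W[...,1]+.15)<.13)&(W[...,2]>.03)&(W[...,2]<.045)
    print(n,'raised pts rect',cv2.minAreaRect(W[k][:,:2].astype(np.float32)))
E
```

```text
scene orange px [309. 250.] ctr 0.4726 -0.1293 size 0.0529 0.0047 long axis deg 64.6
scene blue px [363. 229.] ctr 0.5833 -0.1886 size 0.0658 0.0134 long axis deg 64.4
scene blue px [334. 224.] ctr 0.5592 -0.1331 size 0.0223 0.0152 long axis deg 35.3
scene blue px [351. 249.] ctr 0.5253 -0.1989 size 0.0525 0.0203 long axis deg 46.8
scene blue px [375. 265.] ctr 0.523 -0.2579 size 0.019 0.0178 long axis deg 31.4
scene green px [323. 245.] ctr 0.5029 -0.1427 size 0.0411 0.0289 long axis deg 64.1
scene black px [361. 231.] ctr 0.5831 -0.1866 size 0.0538 0.0066 long axis deg 64.8
scene black px [338. 234.] ctr 0.5446 -0.1529 size 0.0686 0.0085 long axis deg 65.8
scene black px [321. 241.] ctr 0.5088 -0.1337 size 0.0078 0.0085 long axis deg 126.1
scene black px [299. 256.] ctr 0.4537 -0.1188 size 0.0431 0.0311 long axis deg 64.9
scene black px [325. 248.] ctr 0.4999 -0.1502 size 0.0108 0.0115 long axis deg 157.3
scene black px [352. 255.] ctr 0.5198 -0.2039 size 0.0318 0.0165 long axis deg 13.7
scene black px [318. 261.] ctr 0.4671 -0.1594 size 0.0038 0.0994 long axis deg 154.3
scene blac
[... 871 characters left out ...]
ck px [261. 214.] ctr 0.4552 -0.1188 size 0.0412 0.0289 long axis deg 65.2
side black px [282. 227.] ctr 0.4847 -0.1659 size 0.0464 0.1105 long axis deg 179.5
side black px [290. 220.] ctr 0.5022 -0.1484 size 0.009 0.0107 long axis deg 166.9
side black px [350. 234.] ctr 0.596 -0.206 size 0.0678 0.0047 long axis deg 63.7
side black px [317. 239.] ctr 0.5367 -0.2113 size 0.024 0.0048 long axis deg 77.1
side black px [249. 253.] ctr 0.4258 -0.2237 size 0.0165 0.0314 long axis deg 95.2
side black px [315. 260.] ctr 0.5264 -0.2642 size 0.0094 0.0186 long axis deg 167.2
side raised pts rect ((0.5007085800170898, -0.18012145161628723), (0.15807253122329712, 0.18986354768276215), 63.91033172607422)
```

Both cameras agree within 2 mm. The pad is at (0.4545,-0.1188), and the sled's x axis is at -25.4°. The rib lies 22.5 mm ahead of the pad, against 22 mm expected. I'm moving above it with the fingers shut.

Call:
send_rows:
  increments:
    - {"offset":[-0.06,-0.1,0],"rotation":[0,0,-0.1],"fingers":-1}
    - {"offset":[-0.12,-0.2,0],"rotation":[0,0,-0.2],"fingers":-1}
    - {"offset":[-0.2,-0.32,0],"rotation":[0,0,-0.3],"fingers":-1}
    - {"offset":[-0.28,-0.45,0],"rotation":[0,0,-0.4],"fingers":-1}
    - {"offset":[-0.35,-0.57,0],"rotation":[0,0,-0.5],"fingers":-1}
    - {"offset":[-0.42,-0.68,0],"rotation":[0,0,-0.6],"fingers":-1}
    - {"offset":[-0.47,-0.76,0],"rotation":[0,0,-0.7],"fingers":-1}
    - {"offset":[-0.5,-0.8,0],"rotation":[0,0,-0.75],"fingers":-1}
    - {"offset":[-0.5,-0.8,0],"rotation":[0,0,-0.8],"fingers":-1}
    - {"offset":[-0.5,-0.8,0],"rotation":[0,0,-0.8],"fingers":-1}
  squeeze: 40

```text
clock: 1.4
position: [0.5298, -0.075, 0.2451]
ee_rot: [-1.427, -2.799, 0.0]
force: [0.0, 0.1, 1.0]
width: 0.002
finger_force: 0.0
```

```bash
cat >> h.py <<'E'
U=np.array([np.cos(np.radians(-25.4)),np.sin(np.radians(-25.4)),0]);PAD=np.array([.4545,-.1188,.042])
def togo(z,ahead=5,yaw=154.6):
    o=r.get_obs();R=cv2.Rodrigues(o['ee_rot'])[0];T=PAD+U*ahead/1000;T[2]=z
    Rt=np.array([[np.cos(np.radians(yaw)),np.sin(np.radians(yaw)),0],[np.sin(np.radians(yaw)),-np.cos(np.radians(yaw)),0],[0,0,-1]])
    print('clock',o['clock'],'pos',o['position'].round(4),'tilt/yaw tool x',R[:,0].round(4),'z',R[:,2].round(4),'F',np.round(o['force'],2),'w',o['width'],'J',np.round(o['joint_pos'],2))
    print('offset',(R.T@(T-o['position'])/.15).round(3),'rot',(cv2.Rodrigues(R.T@Rt)[0].ravel()/(np.pi/4)).round(3))
    d=o['position']-PAD;V=np.array([-U[1],U[0],0]);print('tcp rel pad mm: along',round(d@U*1e3,1),'across',round(d@V*1e3,1),'tip z',round((o['position'][2]-.014)*1e3,1), 'F along',round(float(np.dot(o['force'],U)),1))
E
python3 -c "
from h import *
togo(.10)"
```

```text
clock 1.4 pos [ 0.5298 -0.075   0.2451] tilt/yaw tool x [-5.874e-01  8.093e-01  2.000e-04] z [-3.e-04  1.e-04 -1.e+00] F [0.02 0.14 1.02] w 0.0021271419040122274 J [ 0.08  0.19 -0.02  1.81  0.    1.14  0.69]
offset [ 0.029 -0.561  0.968] rot [-0.    -0.    -0.636]
tcp rel pad mm: along 49.2 across 71.8 tip z 231.1 F along -0.0
```

Call:
send_rows:
  increments:
    - {"offset":[0.003,-0.06,0.05],"rotation":[0,0,-0.08],"fingers":-1}
    - {"offset":[0.008,-0.15,0.15],"rotation":[0,0,-0.17],"fingers":-1}
    - {"offset":[0.012,-0.25,0.28],"rotation":[0,0,-0.28],"fingers":-1}
    - {"offset":[0.017,-0.35,0.42],"rotation":[0,0,-0.4],"fingers":-1}
    - {"offset":[0.022,-0.44,0.56],"rotation":[0,0,-0.5],"fingers":-1}
    - {"offset":[0.026,-0.51,0.7],"rotation":[0,0,-0.58],"fingers":-1}
    - {"offset":[0.029,-0.55,0.83],"rotation":[0,0,-0.636],"fingers":-1}
    - {"offset":[0.029,-0.561,0.93],"rotation":[0,0,-0.636],"fingers":-1}
    - {"offset":[0.029,-0.561,0.968],"rotation":[0,0,-0.636],"fingers":-1}
    - {"offset":[0.029,-0.561,0.968],"rotation":[0,0,-0.636],"fingers":-1}

```text
clock: 2.65
position: [0.4598, -0.1207, 0.1001]
ee_rot: [0.69, 3.065, 0.0]
force: [0.7, 0.3, -0.3]
width: -0.001
finger_force: 0.0
```

```bash
python3 - <<'E'
from h import *
togo(.062)
ims=[]
for n,(u0,u1,v0,v1) in dict(scene=(250,400,190,290),side=(220,370,160,260)).items():
    p,d=r.camera(n);ims.append(cv2.resize(p[v0:v1,u0:u1,::-1],None,fx=5,fy=3*5/5*1.0 if 0 else 5,interpolation=cv2.INTER_CUBIC))
s=np.vstack(ims);cv2.imwrite('pics/c2.png',cv2.resize(s,(450,600)))
E
```

```text
clock 2.65 pos [ 0.4598 -0.1207  0.1001] tilt/yaw tool x [-9.035e-01  4.286e-01 -1.000e-04] z [ 1.e-04  1.e-04 -1.e+00] F [ 0.68  0.33 -0.3 ] w -0.0008489295356564891 J [ 0.2   0.26 -0.04  2.09  0.02  0.79  1.28]
offset [ 0.004 -0.004  0.254] rot [0. 0. 0.]
tcp rel pad mm: along 5.6 across 0.6 tip z 86.1 F along 0.5
```

View pics/c2.png

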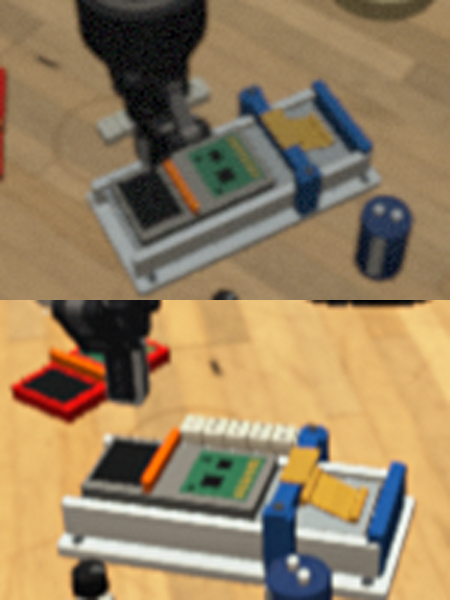

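The shut fingertips hang over the black pad just behind the rib, at scene crop (160,150). I press down.

Call:
send_rows:
  increments:
    - {"offset":[0.002,-0.004,0.07],"rotation":[0,0,0],"fingers":-1}
    - {"offset":[0.004,-0.004,0.15],"rotation":[0,0,0],"fingers":-1}
    - {"offset":[0.004,-0.004,0.22],"rotation":[0,0,0],"fingers":-1}
    - {"offset":[0.004,-0.004,0.26],"rotation":[0,0,0],"fingers":-1}
    - {"offset":[0.004,-0.004,0.28],"rotation":[0,0,0],"fingers":-1}
    - {"offset":[0.004,-0.004,0.295],"rotation":[0,0,0],"fingers":-1}
    - {"offset":[0.004,-0.004,0.31],"rotation":[0,0,0],"fingers":-1}
    - {"offset":[0.004,-0.004,0.325],"rotation":[0,0,0],"fingers":-1}
    - {"offset":[0.004,-0.004,0.34],"rotation":[0,0,0],"fingers":-1}
    - {"offset":[0.004,-0.004,0.34],"rotation":[0,0,0],"fingers":-1}

```text
clock: 4.0
position: [0.4587, -0.1212, 0.0498]
ee_rot: [0.69, 3.065, 0.0]
force: [-1.8, 0.4, 8.1]
width: 0.001
finger_force: 4.2
```

```bash
python3 - <<'E'
from h import *
togo(.048)
p,d=r.camera('side');cv2.imwrite('pics/c3.png',cv2.resize(p[160:260,220:370,::-1],None,fx=5,fy=5,interpolation=cv2.INTER_CUBIC))
E
```

```text
clock 4.0 pos [ 0.4587 -0.1212  0.0498] tilt/yaw tool x [-9.035e-01  4.286e-01 -2.000e-04] z [ 2.e-04 -0.e+00 -1.e+00] F [-1.77  0.45  8.08] w 0.0011094392095968657 J [ 0.2   0.35 -0.04  2.13  0.02  0.67  1.28]
offset [-0.001  0.002  0.012] rot [0. 0. 0.]
tcp rel pad mm: along 4.9 across -0.4 tip z 35.8 F along -1.8
```

View pics/c3.png

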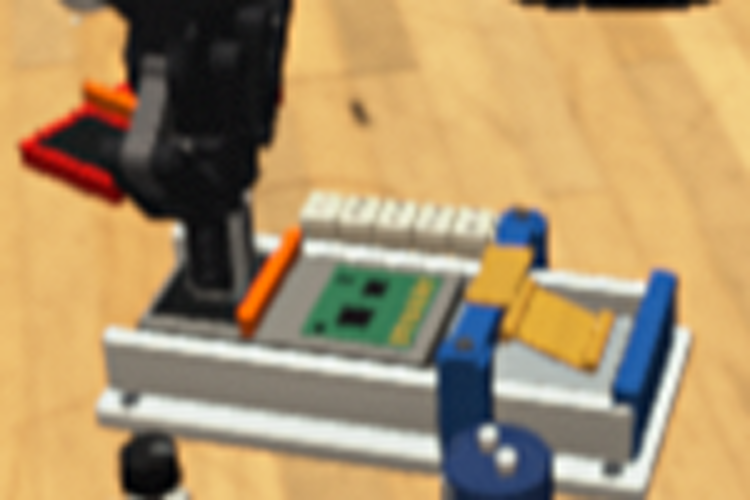

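The sled is pressed about 6 mm with 8 N, and the fingers stand just behind the rib. I press 2 mm more and slide along the tool's -x.

Call:
send_rows:
  increments:
    - {"offset":[0,0,0.012],"rotation":[0,0,0],"fingers":-1}
    - {"offset":[-0.02,0,0.014],"rotation":[0,0,0],"fingers":-1}
    - {"offset":[-0.05,0,0.014],"rotation":[0,0,0],"fingers":-1}
    - {"offset":[-0.08,0,0.014],"rotation":[0,0,0],"fingers":-1}
    - {"offset":[-0.11,0,0.014],"rotation":[0,0,0],"fingers":-1}
    - {"offset":[-0.14,0,0.014],"rotation":[0,0,0],"fingers":-1}
    - {"offset":[-0.17,0,0.014],"rotation":[0,0,0],"fingers":-1}
    - {"offset":[-0.2,0,0.014],"rotation":[0,0,0],"fingers":-1}
    - {"offset":[-0.22,0,0.014],"rotation":[0,0,0],"fingers":-1}
    - {"offset":[-0.22,0,0.014],"rotation":[0,0,0],"fingers":-1}

```text
clock: 5.3
position: [0.4868, -0.1345, 0.0474]
ee_rot: [-0.689, -3.061, -0.001]
force: [-5.2, 3.1, 10.2]
width: 0.005
finger_force: 5.1
```

```bash
python3 - <<'E'
from h import *
togo(.048)
p,d=r.camera('side');cv2.imwrite('pics/c4.png',cv2.resize(p[160:260,220:370,::-1],None,fx=5,fy=5,interpolation=cv2.INTER_CUBIC))
measure('side',p,cal('side'),(.5,-.15,.12))
E
```

```text
clock 5.3 pos [ 0.4868 -0.1345  0.0474] tilt/yaw tool x [-0.9036  0.4284  0.0042] z [-0.004   0.0014 -1.    ] F [-5.19  3.13 10.19] w 0.005155081069354969 J [ 0.22  0.39 -0.04  2.06  0.02  0.7   1.29]
offset [ 0.206  0.002 -0.003] rot [-0.001 -0.005  0.001]
tcp rel pad mm: along 35.9 across -0.3 tip z 33.4 F along -6.0
side orange px [244. 199.] ctr 0.4304 -0.0771 size 0.034 0.0166 long axis deg 10.6
side orange px [290. 218.] ctr 0.502 -0.156 size 0.0579 0.0067 long axis deg 64.9
side blue px [325. 206.] ctr 0.5649 -0.1367 size 0.0288 0.0143 long axis deg 77.5
side blue px [349. 228.] ctr 0.5938 -0.2043 size 0.0738 0.0129 long axis deg 64.5
side blue px [313. 239.] ctr 0.5293 -0.2203 size 0.0967 0.0202 long axis deg 79.4
side blue px [325. 250.] ctr 0.5417 -0.2528 size 0.0118 0.0225 long axis deg 91.5
side green px [305. 223.] ctr 0.5265 -0.1651 size 0.0405 0.0181 long axis deg 65.3
side black px [277. 204.] ctr 0.4789 -0.095 size 0.1386 0.0586 long axis deg 78.4
side black px [351. 233.] ctr 0.5957 -0.2072 size 0.0645 0.0042 long axis deg 63.7
side black px [249. 253.] ctr 0.4271 -0.2239 size 0.0308 0.0156 long axis deg 86.2
side black px [314. 260.] ctr 0.5242 -0.2637 size 0.0094 0.014 long axis deg 167.2
```

View pics/c4.png

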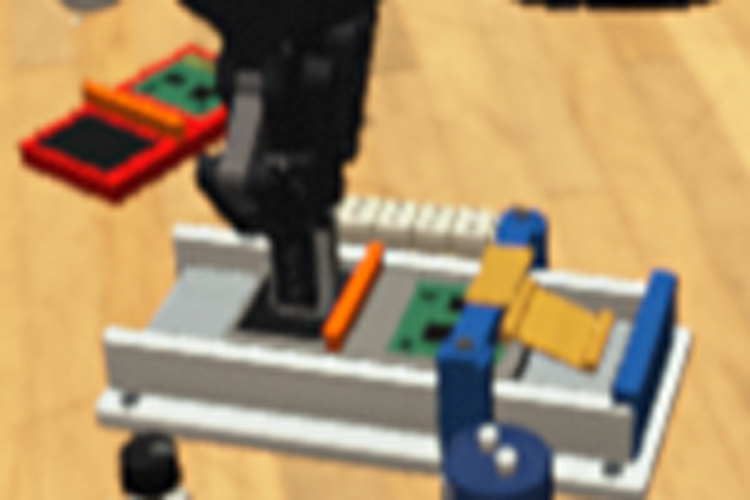

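The sled's front has passed under the bridge, with the rib at (355,295) in the crop and the fingers still pressing. I keep sliding.

Call:
send_rows:
  increments:
    - {"offset":[-0.015,0,0],"rotation":[0,0,0],"fingers":-1}
    - {"offset":[-0.035,0,0],"rotation":[0,0,0],"fingers":-1}
    - {"offset":[-0.055,0,0],"rotation":[0,0,0],"fingers":-1}
    - {"offset":[-0.075,0,0],"rotation":[0,0,0],"fingers":-1}
    - {"offset":[-0.095,0,0],"rotation":[0,0,0],"fingers":-1}
    - {"offset":[-0.115,0,0],"rotation":[0,0,0],"fingers":-1}
    - {"offset":[-0.135,0,0],"rotation":[0,0,0],"fingers":-1}
    - {"offset":[-0.15,0,0],"rotation":[0,0,0],"fingers":-1}
    - {"offset":[-0.16,0,0],"rotation":[0,0,0],"fingers":-1}
    - {"offset":[-0.16,0,0],"rotation":[0,0,0],"fingers":-1}

```text
clock: 6.6
position: [0.5053, -0.1435, 0.0462]
ee_rot: [-0.687, -3.054, -0.002]
force: [-8.8, 3.7, 8.7]
width: 0.001
finger_force: 6.6
```

```bash
python3 - <<'E'
from h import *
togo(.048)
p,d=r.camera('side');cv2.imwrite('pics/c5.png',cv2.resize(p[160:260,220:370,::-1],None,fx=5,fy=5,interpolation=cv2.INTER_CUBIC))
E
```

```text
clock 6.6 pos [ 0.5053 -0.1435  0.0462] tilt/yaw tool x [-0.9036  0.4282  0.011 ] z [-0.0105  0.0035 -0.9999] F [-8.82  3.74  8.7 ] w 0.0006033910827601496 J [ 0.22  0.43 -0.04  2.    0.02  0.72  1.31]
offset [ 0.343  0.003 -0.008] rot [-0.002 -0.014  0.001]
tcp rel pad mm: along 56.5 across -0.5 tip z 32.2 F along -9.6
```

View pics/c5.png

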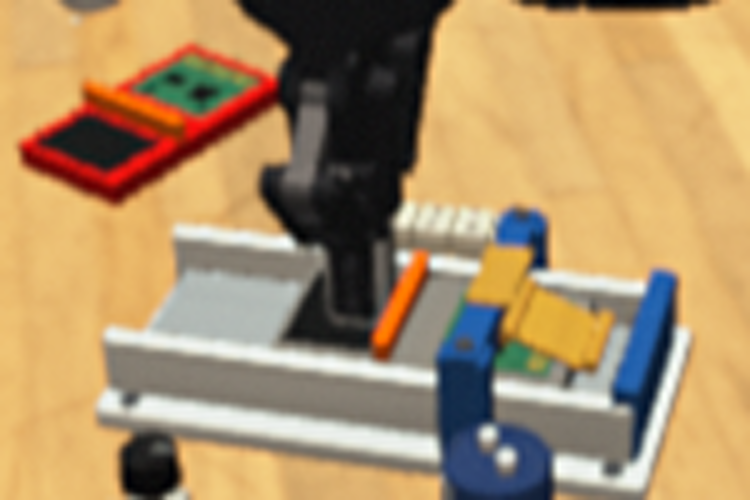

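The front edge is under the leaf spring at (565,375). I continue.

Call:
send_rows:
  increments:
    - {"offset":[-0.015,0,0],"rotation":[0,0,0],"fingers":-1}
    - {"offset":[-0.035,0,0],"rotation":[0,0,0],"fingers":-1}
    - {"offset":[-0.055,0,0],"rotation":[0,0,0],"fingers":-1}
    - {"offset":[-0.075,0,0],"rotation":[0,0,0],"fingers":-1}
    - {"offset":[-0.09,0,0],"rotation":[0,0,0],"fingers":-1}
    - {"offset":[-0.1,0,0],"rotation":[0,0,0],"fingers":-1}
    - {"offset":[-0.11,0,0],"rotation":[0,0,0],"fingers":-1}
    - {"offset":[-0.12,0,0],"rotation":[0,0,0],"fingers":-1}
    - {"offset":[-0.12,0,0],"rotation":[0,0,0],"fingers":-1}
    - {"offset":[-0.12,0,0],"rotation":[0,0,0],"fingers":-1}

```text
clock: 7.9
position: [0.5216, -0.1513, 0.0461]
ee_rot: [-0.687, -3.054, -0.002]
force: [-8.5, 4.6, 7.2]
width: -0.006
finger_force: 6.4
```

```bash
python3 - <<'E'
from h import *
togo(.048)
p,d=r.camera('side');cv2.imwrite('pics/c6.png',cv2.resize(p[160:260,220:370,::-1],None,fx=5,fy=5,interpolation=cv2.INTER_CUBIC))
E
```

```text
clock 7.9 pos [ 0.5216 -0.1513  0.0461] tilt/yaw tool x [-0.9036  0.4282  0.0109] z [-0.0104  0.0034 -0.9999] F [-8.5   4.55  7.16] w -0.005918687773817933 J [ 0.23  0.45 -0.03  1.96  0.02  0.74  1.31]
offset [ 0.464  0.004 -0.007] rot [-0.002 -0.014  0.001]
tcp rel pad mm: along 74.6 across -0.6 tip z 32.1 F along -9.6
```

View pics/c6.png

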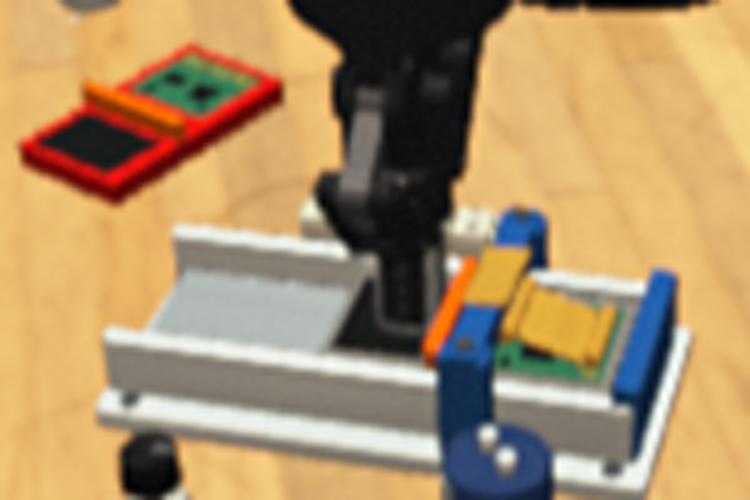

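The leaf is lifted and the front edge at (622,350) is a few mm short of the stop. The push force hasn't risen yet, so I push on slowly.

Call:
send_rows:
  increments:
    - {"offset":[-0.005,0,0],"rotation":[0,0,0],"fingers":-1}
    - {"offset":[-0.01,0,0],"rotation":[0,0,0],"fingers":-1}
    - {"offset":[-0.015,0,0],"rotation":[0,0,0],"fingers":-1}
    - {"offset":[-0.02,0,0],"rotation":[0,0,0],"fingers":-1}
    - {"offset":[-0.025,0,0],"rotation":[0,0,0],"fingers":-1}
    - {"offset":[-0.03,0,0],"rotation":[0,0,0],"fingers":-1}
    - {"offset":[-0.035,0,0],"rotation":[0,0,0],"fingers":-1}
    - {"offset":[-0.04,0,0],"rotation":[0,0,0],"fingers":-1}
    - {"offset":[-0.04,0,0],"rotation":[0,0,0],"fingers":-1}
    - {"offset":[-0.04,0,0],"rotation":[0,0,0],"fingers":-1}

```text
clock: 9.2
position: [0.522, -0.1514, 0.0461]
ee_rot: [-0.684, -3.043, -0.004]
force: [-19.1, 10.0, 20.3]
width: -0.003
finger_force: 13.9
```

```bash
python3 -c "
from h import *
togo(.048)"
```

```text
clock 9.2 pos [ 0.522  -0.1514  0.0461] tilt/yaw tool x [-0.9035  0.4279  0.023 ] z [-0.022   0.0074 -0.9997] F [-19.11  10.04  20.32] w -0.0028015849591563457 J [ 0.23  0.46 -0.03  1.95  0.02  0.75  1.32]
offset [ 0.467  0.004 -0.002] rot [-0.003 -0.029  0.001]
tcp rel pad mm: along 75.0 across -0.5 tip z 32.1 F along -21.6
```

The push force has doubled to 21.6 N with no motion, so the sled is against the stop. Its travel of 67 mm fits the expected 58–70. I ease the push and lift straight off.

Call:
send_rows:
  increments:
    - {"offset":[0.015,0,0],"rotation":[0,0,0],"fingers":-1}
    - {"offset":[0.025,0,-0.01],"rotation":[0,0,0],"fingers":-1}
    - {"offset":[0.025,0,-0.025],"rotation":[0,0,0],"fingers":-1}
    - {"offset":[0.03,0,-0.04],"rotation":[0,0,0],"fingers":-1}
    - {"offset":[0.035,0,-0.06],"rotation":[0,0,0],"fingers":-1}
    - {"offset":[0.045,0,-0.1],"rotation":[0,0,0],"fingers":-1}
    - {"offset":[0.06,0,-0.2],"rotation":[0,0,0],"fingers":-1}
    - {"offset":[0.06,0,-0.35],"rotation":[0,0,0],"fingers":-1}
    - {"offset":[0.06,0,-0.5],"rotation":[0,0,0],"fingers":-1}
    - {"offset":[0.06,0,-0.6],"rotation":[0,0,0],"fingers":-1}

```text
clock: 10.45
position: [0.5255, -0.1528, 0.1399]
ee_rot: [0.689, 3.059, -0.0]
force: [-0.1, -0.0, 1.0]
width: -0.001
finger_force: 0.0
```

```bash
python3 - <<'E'
from h import *
togo(.048)
ims=[]
for n,(u0,u1,v0,v1) in dict(scene=(260,410,195,295),side=(220,370,160,260)).items():
    p,d=r.camera(n);ims.append(cv2.resize(p[v0:v1,u0:u1,::-1],(450,300),interpolation=cv2.INTER_CUBIC))
    measure(n,p,cal(n),(.54,-.16,.08))
cv2.imwrite('pics/c7.png',np.vstack(ims))
E
```

```text
clock 10.45 pos [ 0.5255 -0.1528  0.1399] tilt/yaw tool x [-0.9034  0.4288 -0.0054] z [ 0.0053 -0.0014 -1.    ] F [-0.07 -0.01  0.98] w -0.0009420519147375387 J [ 0.23  0.32 -0.03  1.9   0.01  0.92  1.32]
offset [0.495 0.001 0.61 ] rot [0.001 0.007 0.   ]
tcp rel pad mm: along 78.7 across -0.2 tip z 125.9 F along -0.1
scene orange px [337. 239.] ctr 0.5287 -0.16 size 0.0504 0.0048 long axis deg 64.6
scene blue px [364. 229.] ctr 0.5859 -0.1898 size 0.0658 0.0076 long axis deg 64.4
scene blue px [335. 225.] ctr 0.5517 -0.1403 size 0.0409 0.0162 long axis deg 53.9
scene blue px [351. 249.] ctr 0.5259 -0.1989 size 0.0536 0.0195 long axis deg 44.8
scene green px [356. 240.] ctr 0.5559 -0.191 size 0.0046 0.0178 long axis deg 151.9
scene black px [335. 213.] ctr 0.5905 -0.1185 size 0.0265 0.0364 long axis deg 126.0
scene black px [332. 226.] ctr 0.5556 -0.1301 size 0.0071 0.0166 long axis deg 93.2
scene black px [328. 245.] ctr 0.5105 -0.1491 size 0.0422 0.0308 long axis deg 65.0
scene black px [352. 255.] ctr 0.5196 -0.2047 size 0.0316 0.0208 long axis deg 32.8
side orange px [310. 219.] ctr 0.534 -0.1665 size 0.0576 0.0079 long axis deg 64.6
side blue px [316. 227.] ctr 0.5446 -0.1789 size 0.1239 0.0227 long axis deg 66.1
side blue px [349. 227.] ctr 0.5951 -0.2015 size 0.0675 0.0129 long axis deg 64.5
side green px [327. 231.] ctr 0.557 -0.1935 size 0.0072 0.0265 long axis deg 151.6
side black px [326. 211.] ctr 0.5693 -0.1372 size 0.0199 0.0064 long axis deg 67.1
side black px [297. 221.] ctr 0.5144 -0.154 size 0.0411 0.0298 long axis deg 65.1
side black px [351. 231.] ctr 0.598 -0.2029 size 0.0547 0.0041 long axis deg 63.3
```

View pics/c7.png

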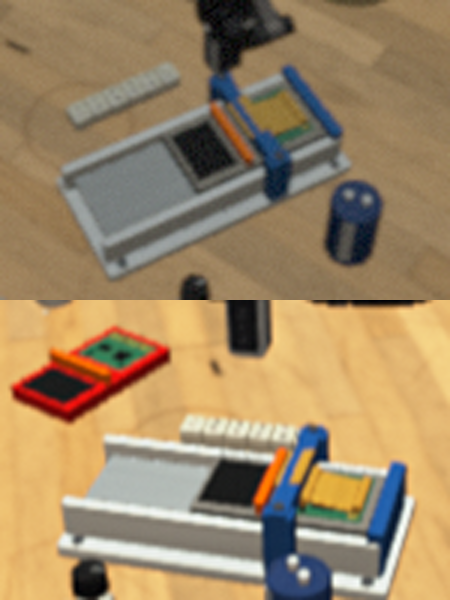

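The sled sits under the bridge with the leaf raised on it and the fingers clear. I check numerically that it is home.

```bash
python3 - <<'E'
from h import *
V=np.array([-U[1],U[0],0])
def tri(a,b):
    Ps=[]
    A=[];y=[]
    for n,px in(('scene',a),('side',b)):
        K,R,t=cal(n);o=-R.T@t;d=R.T@np.linalg.inv(K)@[*px,1];d/=np.linalg.norm(d);M=np.eye(3)-np.outer(d,d);A.append(M);y.append(M@o)
    return np.linalg.solve(sum(A),sum(y))
cc={}
for n in('scene','side'):
    p,d=r.camera(n);V0=cv2.cvtColor(p,cv2.COLOR_RGB2HSV)[...,2]
    N,l,s,c=cv2.connectedComponentsWithStats(((V0<70)*255).astype(np.uint8))
    t=dict(scene=(328,245),side=(297,221))[n];i=np.argmin(np.hypot(*(c[1:]-t).T))+1;cc[n]=c[i]
    W=world(n,d);X=(W-PAD)@U*1e3;Y=(W-PAD)@V*1e3;Z=W[...,2]*1e3
    hsv=cv2.cvtColor(p,cv2.COLOR_RGB2HSV).astype(int);bl=(hsv[...,0]>100)&(hsv[...,0]<125)&(hsv[...,1]>120)
    k=bl&(abs(Y)<25)&(X>115)&(X<170)&(Z>38);print(n,'stop X',np.percentile(X[k],[3,10,90,97]),'Y',np.median(Y[k]),'Z',np.median(Z[k]))
    k=bl&(abs(Y)<20)&(X>80)&(X<115)&(Z>50);print(n,'bridge X',np.percentile(X[k],[3,10,90,97]),'Z',np.median(Z[k]))
    m=l==i;print(n,'pad X,Y,Z depth',np.median(X[m]),np.median(Y[m]),np.median(Z[m]), 'plane .035',(ray(n,c[i],.035)-PAD)@np.c_[U,V]*1e3)
P=tri(cc['scene'],cc['side']);print('pad tri',P,(P-PAD)@U*1e3,(P-PAD)@V*1e3)
E
```

```text
scene stop X [151.16171583 151.4319337  156.88905654 157.78146931] Y -1.9063858089438512 Z 40.3067074885278
scene bridge X [ 92.61789785  98.07922287 102.01847062 103.00401767] Z 52.789700234146494
scene pad X,Y,Z depth 65.59767122468904 -0.3869136789458032 36.041689964757424 plane .035 [[66.12668221  0.66937054]]
side stop X [154.03269388 154.6763523  162.45012991 162.93751539] Y -1.2973849792125176 Z 41.16796904812122
side bridge X [100.22926137 100.39924278 106.32371959 109.46063565] Z 52.90431573866434
side pad X,Y,Z depth 66.99988075188196 0.4543886526196472 36.52843941315467 plane .035 [[66.18145458  2.43768243]]
pad tri [ 0.51473087 -0.14653429  0.03566805] 66.30488813356038 0.781771231718959
```

The pad sits at 66.2 mm and the stop face at 151.2 mm, a gap of 85.0 mm, which is exactly the home distance. The top face is at about 36 mm, so the deck is held about 6 mm down. I hand the job in.

```bash
python3 -c "
from h import *
print(r.close_job())"
```

```text
the job is handed in; nothing more can be done
None
```

The sled is home against the blue end stop, measured at 85.0 mm from pad to stop face as required, and the leaf spring holds it about 6 mm down with the fingers clear; I handed the job in, but no verdict came back.

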